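Fetch a heat sink from under the riser with a reacher

ROBOT

A 6-joint arm with a two-finger parallel gripper is mounted at the origin on the work surface. World frame = base frame: x ahead of the robot, y to its left, z up, the work surface at z = 0. Lengths are in m, angles in rad, forces in N, time in s.
With the tool pointing down it reaches from about 0.35 to 0.975 m from the base axis. Payload 4.9 kg.
Tool frame: the origin (TCP) lies at the very end of the fingers, on their centre line; the grasp point (between the pads) lies 19 mm behind it; x points along the fingers, y is the direction in which the jaws open and shut, and the axes are right-handed (so a half turn about x gives the same grasp; the last joint's range is limited). The gripper opens to 85 mm and grips with 20 to 120 N. Pads are 22 mm wide; open, the fingers measure 114 mm over their backs; the gripper's body (76 mm by 85 mm) begins 54 mm behind the grasp point. The pads swing forward as they close: fully open they stand 13 mm farther back than shut.
Start: joints at [-1.465, 0.053, 1.613, -0, 1.476, -0.119], TCP at [0.139, -0.609, 0.231] pointing down, gripper open.
Joint ranges: [-3.01, 3.01], [-1.01, 2.22], [0.06, 2.58], [-1.02, 4.17], [0.09, 2.62], [-3.14, 3.14]. Speed limits (rad/s): [2.57, 2.57, 3.14, 3.14, 3.14, 3.14].

INTERFACE

Orientations are given as a rotation vector (axis times angle).
In Python, from station import ctrl, get_image, calibration, finish_job, search_frame, cut_out, mark_of gives the robot as it stands. The module is installed in compiled form; this text tells all that it offers.
- The arm moves only by the tool arm_command, never from a script. Its argument "plan" is a list that holds one entry, the list of rows, each a list of 7 numbers: the shift along the tool's x, y, z in m, then the turn, a rotation vector about the tool's x, y, z in degrees, then the finger opening in m, from 0 to 0.0854. A call has 1 to 20 rows; each row shifts and turns the pose as measured when the row begins, along the tool's axes as they then stand; what a row does not reach is not made up. A row lasts 1/12 s, in which the tool goes at most 41.7 mm and 7.16 degrees, less where a joint would pass 70% of its speed; a pose out of reach is approached as far as the arm can. A call with a gripper value outside its range is refused whole. The fingers move at their own pace and stop on an object; "squeeze" is the grip in N (left out, the last holds). Time passes only in rows, so rows that do not move let the fingers close. It gives the time, the measured TCP pose, the force and the opening at its end, in the units of the state.
- ctrl.get_obs(): the state, without advancing time (a new reading comes with each control period).
- get_image(name): name is "scene" or "top" or "wrist"; returns the picture (400x640x3 uint8, red, green, blue); there is no depth.
- calibration(name): a dict with "fx", "fy", "cx", "cy" (pixels), "k1" (the pictures are not rectified: a ray, as slopes to the right and down, at radius r is drawn at 1 + k1 r^2 times it, then the intrinsics apply), "cam_to_world" (4x4, takes a point from camera to world coordinates); the wrist camera has in their place "hand_eye" (4x4, takes a point from camera to tool coordinates, whose origin is the TCP and whose axes are the tool frame's). Camera axes: x right, y down, z forward; pixel columns grow to the right and rows downward; lengths in m; the calibration is good to about 2 mm. A picture is of the moment at which its call begins: read the wrist's pose just before it. calibration takes no time and is no camera call.
- finish_job(): hands the job in, once; it reports no verdict.
Trained networks look in the newest picture that a camera, given by its name, has taken for a name from the list of things; names that differ only in an ending like _2 or _b are one class to them, and where a whole thing is asked for, a point or a joint stands for the part that bears it (a point fixed in the world has none). Each returns a list of dicts, best first, with "conf" (0 to 1); they miss things now and then, are a little off and sometimes report something else, mostly with a low value. They report only what shows in the picture. A call takes as long as a camera call.
- search_frame(camera, thing): "at" ([x, y, z] in m, in the coordinates of the camera as it stood for that picture, good to about 4 mm: the middle of the surface that is visible of it).
- cut_out(camera, thing): "mask" (400x640 bool, what is visible of it).
- mark_of(camera, thing): "at" ([x, y, z] in m, in the coordinates of the camera as it stood for that picture, good to about 4 mm: a listed point, or the origin of a listed thing).
The state is a dict: "t": time; "q": joint angles; "dq": joint speeds; "effort": joint torques, N m; "tool_pos": TCP position; "tool_rot": TCP orientation; "contact_force": force on the tool from outside, world axes, zero at the start; "wrist_torque": the same for the moment, N m; "opening": finger opening in m.
Only numpy, scipy, OpenCV 4.12 (cv2) and the standard library are available. Lean on these libraries where they do the work, as an engineer would, in place of code of your own. Each camera call takes 0.05 s, during which the arm holds its last target. There are 200 camera calls.

TASK

The black finned heat sink has slid under the clear riser where no hand fits: take the reacher, slide its open jaws in under the riser and squeeze its trigger so that they close on the heat sink, then draw it out in the jaws until it lies wholly on the repair mat in front of the riser. Then let go of the trigger so that the jaws open, and leave the reacher lying flat on the bench. Touch the heat sink with nothing but the reacher, and do not disturb the capacitor that stands beside it, the multimeter or the circuit board.

Things in the scene. Friction and masses are not known exactly. Their poses are not given: they have to be found in the camera images.
- reacher: Grey pistol-grip reacher (pick-up tool), 0.27 kg, 403 mm long, 28 mm high, lying on its side on the bench: all its parts move level with the bench. Origin at bench height, midway between the grip's back and the trigger's front; +x points along the shaft to the jaws, z up. The 14 mm shaft runs along x at y = +55 mm. It slides on its flat underside, or can be carried a few mm up when squeezed.
- squeeze (a point): Point 14 mm above the reacher's origin (same axes): where to squeeze, closing along x from above. The pistol grip's flat back is at x = -31 mm, the front of the released black trigger at x = +31 mm (62 mm across; about 45 mm when fully squeezed). Both are 22 to 28 mm high; the trigger ends at y = -24 mm, the grip at y = -70 mm, and the body on the shaft begins at y = +42 mm.
- trigger (a joint): The trigger's angle: 0 released, 0.30 rad fully squeezed. It pivots on the shaft, 55 mm from where it is squeezed; a spring returns it (6 N to begin, 12 N fully squeezed), also against a partly closed gripper. It drives both jaws equally: at 0 their pads are 86 mm apart, at 0.15 about 45 mm, at 0.20 about 30 mm, at 0.30 nearly shut. Squeezed with 25 N, each pad presses with about 2 N.
- jaw_l: Black jaw on the +y side of the reacher, 110 mm long, with a rubber pad at its tip 32 mm long and 18 mm high, 5 to 23 mm above the bench. Origin at its pivot, x = 236 mm, y = +67 mm in the reacher's frame. Open, its back is about 60 mm from the shaft's axis.
- jaw_r: The like jaw on the -y side; pivot at x = 236 mm, y = +43 mm in the reacher's frame.
- jaw_mouth (a point): Point on the shaft's axis midway between the jaw pads as they grip something 30 mm wide: x = 331 mm, y = +55 mm, z = 14 mm in the reacher's frame, same axes. The jaws end 16 mm beyond it; the space between them is free for 75 mm behind it, up to the head block.
- heatsink: Black anodised finned aluminium heat sink, a block 70 mm long (its x), 30 mm wide (its y) and 28 mm high (z up), 0.08 to 0.15 kg, lying under the riser with one end towards the riser's open front. Origin at the centre of its underside. Its long sides are flat.
- riser: Fixed clear acrylic riser (a bent sheet like a low bridge), 260 mm deep (x), 350 mm wide (y), 66 mm high, 60 mm free height underneath, open at front and back, with a 6 mm leg wall at each end (inner faces at y = +-169 mm). Origin at bench height under its middle; its -x points out of the open front, whose edge is at x = -130 mm. A tip case and a tip cleaner stand on its back edge.
- mat: Thin dark silicone repair mat in front of the riser, 170 mm (x, the riser's depth direction) by 340 mm (y), 1 mm thick and lying flat: things slide over its edge freely. Origin at its centre.
- capacitor: Black can capacitor, 40 mm across and 54 mm tall, standing upright under the riser beside the heat sink; leave it alone. Origin at the centre of its underside.
- multimeter: Red and black multimeter lying on its back, 185 x 88 x 48 mm; leave it alone. Origin at the centre of its underside, x along its length.
- board: Green circuit board with parts on it, 80 mm (x) by 140 mm (y) by 38 mm high; leave it alone. Origin at the centre of its underside.

How it is judged:
On the way, in this order (a step that is already met when the one before it is completed fails the run):
1. both jaws of the reacher press on the heat sink while it is still under the riser (contact force between each of jaw_l, jaw_r and heatsink above 0.5 N and x of heatsink in the frame of riser above -0.1 m), for 0.2 s.
2. the heat sink has been drawn clear of the riser, still held between both jaws (contact force between each of jaw_l, jaw_r and heatsink above 0.5 N and x of heatsink in the frame of riser below -0.165 m), for 0.1 s.
At the end, for the whole second after the job is handed in: The heat sink lies base down, still, with all of it on the mat (centre within 52 mm in the mat's x, 150 mm in its y of its centre); trigger released (below 0.05 rad); reacher flat and still on the bench (within 0.08 rad and 6 mm); capacitor upright within 20 mm of its place (x of heatsink in the frame of mat between -0.052 and 0.052 m and y of heatsink in the frame of mat between -0.15 and 0.15 m and height (world z) of each of heatsink, reacher below 0.006 m and angle between heatsink's own z axis and vertical below 0.15 rad and linear speed of each of heatsink, reacher below 0.02 m/s and value of joint trigger below 0.05 rad and angle between reacher's own z axis and vertical below 0.08 rad and distance of capacitor from where it was at the start of the episode below 0.02 m and angle between capacitor's own z axis and vertical below 0.1 rad); the robot touches nothing.
It fails at once if the gripper or the arm touches the heat sink (contact force between any of the fingers, the arm and heatsink above 0.3 N).
It fails at once if the capacitor is pushed more than 20 mm from its place (distance of capacitor from where it was at the start of the episode above 0.02 m).
It fails at once if the multimeter is moved more than 30 mm (distance of multimeter from where it was at the start of the episode above 0.03 m).
It fails at once if the circuit board is moved more than 30 mm (distance of board from where it was at the start of the episode above 0.03 m).
It also fails if it takes over 48 s, if anything falls off the work surface, if the arm or the gripper's body presses on something with over 40 N, if the wrist force passes 120 N, or if a joint passes its speed limit or range.

## Working session

There is one attempt and no reset: what is moved stays moved. The work goes in short steps, Python scripts to look and compute and a tool call to move; the robot and the scene stay as the last step left them, time stands still between calls to the robot, and variables do not carry over. Pictures are saved under pics/ and viewed, about 8 in all and at most 12, crops included, and the job is handed in when it is done.

Besides the shell and the picture viewer there is one more tool, called by a JSON object that holds its "fn" and its "kwargs", one argument or row to a line. arm_command: Moves the arm, as the interface text tells. Its arguments: {"type":"object","properties":{"plan":{"type":"array","items":{"type":"array","items":{"type":"array","items":{"type":"number"}}}},"squeeze":{"type":"number"}},"required":["plan"]}

```bash
mkdir -p pics
cat > h.py <<'E'
import numpy as np, cv2
from scipy.spatial.transform import Rotation as R
from station import ctrl, get_image, calibration, finish_job, search_frame, cut_out, mark_of
np.set_printoptions(precision=4, suppress=True)
def cw(name):
    c=calibration(name)
    if 'cam_to_world' in c: return c,np.array(c['cam_to_world'])
    o=ctrl.get_obs(); T=np.eye(4); T[:3,:3]=R.from_rotvec(o['tool_rot']).as_matrix(); T[:3,3]=o['tool_pos']
    return c,T@np.array(c['hand_eye'])
def world(T,p): return T[:3,:3]@np.array(p)+T[:3,3]
def ray(c,T,uv,z):
    K=np.array([[c['fx'],0,c['cx']],[0,c['fy'],c['cy']],[0,0,1.]])
    n=cv2.undistortPoints(np.array(uv,float).reshape(-1,1,2),K,np.array([c['k1'],0,0,0.]))[:,0]
    d=np.c_[n,np.ones(len(n))]@T[:3,:3].T
    return T[:3,3]+d*((z-T[2,3])/d[:,2])[:,None]
def save(im,n): cv2.imwrite('pics/'+n+'.png',im[:,:,::-1])
E
python3 - <<'E'
from h import *
for n in ['top','scene']:
    im=get_image(n); save(im,n+'1'); c,T=cw(n); print(n,c['fx'],T[:3,3])
    for t in ['reacher','squeeze','jaw_l','jaw_r','jaw_mouth','heatsink','riser','mat','capacitor','multimeter','board']:
        m=mark_of(n,t)
        print(t,[(round(d['conf'],2),world(T,d['at'])) for d in m[:2]])
print(ctrl.get_obs())
E
```

```text
top 373.43808019852514 [ 0.3449 -0.0757  1.2246]
reacher [(0.92, array([ 0.5334, -0.258 , -0.0017]))]
squeeze [(0.9, array([ 0.5371, -0.2561,  0.0117]))]
jaw_l [(0.64, array([ 0.5534, -0.0203, -0.0008])), (0.51, array([ 0.5341, -0.0095, -0.0032]))]
jaw_r [(0.64, array([ 0.5534, -0.0203, -0.0008])), (0.51, array([ 0.5341, -0.0095, -0.0032]))]
jaw_mouth [(0.73, array([0.5641, 0.0784, 0.0153]))]
heatsink [(0.4, array([ 0.5342, -0.2572, -0.0002]))]
riser [(0.64, array([0.4906, 0.3442, 0.001 ])), (0.63, array([ 0.5545, -0.0215, -0.0001]))]
mat [(0.63, array([0.4756, 0.1173, 0.005 ]))]
capacitor []
multimeter [(0.81, array([ 0.5623, -0.4885, -0.0029]))]
board [(0.65, array([ 0.7417,  0.2306, -0.0038]))]
scene 367.90073143901265 [ 1.0895 -0.1732  0.834 ]
reacher [(0.78, array([ 0.5353, -0.2554,  0.0062]))]
squeeze [(0.83, array([ 0.5344, -0.2592,  0.0133]))]
jaw_l [(0.74, array([ 0.5287, -0.0152, -0.0012])), (0.31, array([0.7452, 0.2351, 0.0025]))]
jaw_r [(0.74, array([ 0.5287, -0.0152, -0.0012])), (0.31, array([0.7452, 0.2351, 0.0025]))]
jaw_mouth [(0.58, array([0.5625, 0.0782, 0.0166]))]
heatsink []
riser [(0.59, array([0.4934, 0.3423, 0.0036]))]
mat [(0.95, array([0.4729, 0.119 , 0.0013]))]
capacitor [(0.51, array([0.4752, 0.1197, 0.004 ]))]
multimeter [(0.93, array([ 0.567 , -0.4852,  0.0001])), (0.5, array([ 0.5503, -0.021 ,  0.0011]))]
board [(0.89, array([0.747 , 0.2367, 0.0044]))]
{'t': 1.2, 'q': array([-1.465 ,  0.0527,  1.6129, -0.    ,  1.476 , -0.119 ]), 'dq': array([ 0.0003, -0.0009, -0.002 ,  0.0001,  0.0009, -0.0021]), 'effort': array([  0.0003, -39.3685, -37.0463,  -0.0001,   0.0006,  -0.    ]), 'tool_pos': array([ 0.1393, -0.6093,  0.2313]), 'tool_rot': array([ 2.1024,  0.2374, -2.1025]), 'contact_force': array([ 0.2176,  0.1864, -0.6438]), 'wrist_torque': array([ 0.0627, -0.0301,  0.0209]), 'opening': 0.08518872103097969}
```

View pics/top1.png

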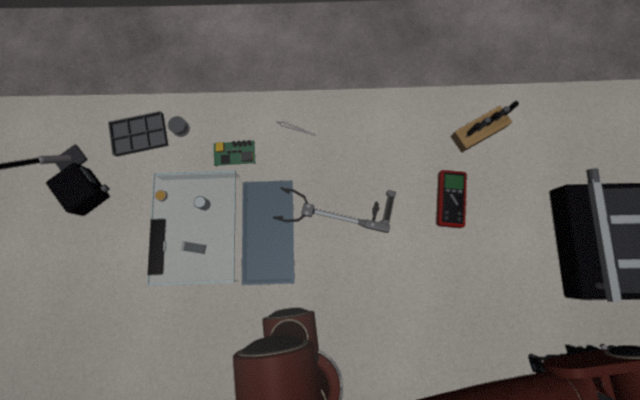

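View pics/scene1.png

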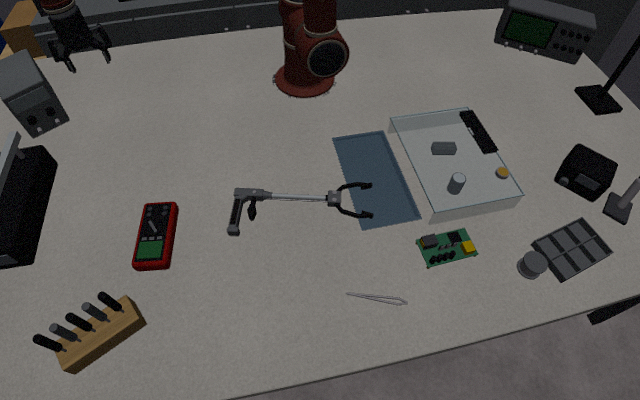

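The top view shows the heat sink at about (195,247) and the capacitor at about (201,202). The reacher runs from its grip at (388,195) to its jaws at (285,205), partly over the mat. I'll enlarge both views to get exact pixels.

Run:
```python
import cv2
a=cv2.imread('pics/top1.png')[165:290,140:300]; cv2.imwrite('pics/topc.png',cv2.convertScaleAbs(cv2.resize(a,None,fx=4.8,fy=4.8,interpolation=cv2.INTER_CUBIC),alpha=1.5))
b=cv2.imread('pics/scene1.png')[95:235,325:530]; cv2.imwrite('pics/scenec.png',cv2.convertScaleAbs(cv2.resize(b,None,fx=3.9,fy=3.9,interpolation=cv2.INTER_CUBIC),alpha=1.5))
```

```text
(no output)
```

View pics/topc.png

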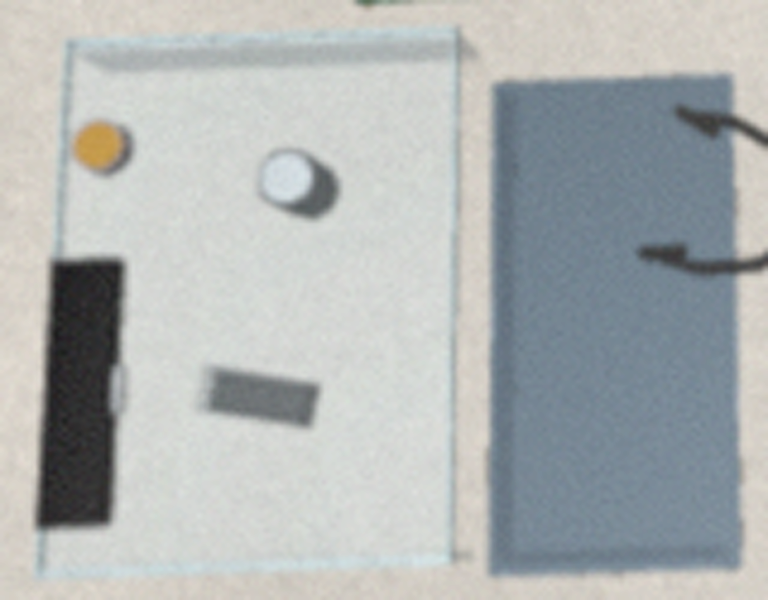

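View pics/scenec.png

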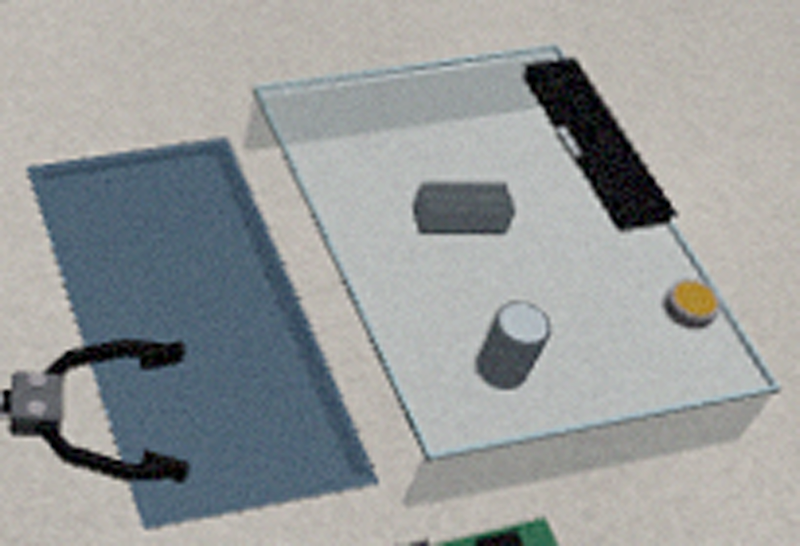

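The top crop shows the heat-sink top at corners (215,368), (320,383), (308,427), (210,410), the capacitor top at (287,179), the riser's front top edge from (457,28) to (452,562), and the mat corners. I'll convert these to world positions.

Run:
```python
from h import *
c,T=cw('top'); f=lambda p:np.array(p)/4.8+[140,165]
c2,T2=cw('scene'); g=lambda p:np.array(p)/3.9+[325,95]
P=lambda n,p,z:print(n,'\n',ray(c,T,f(p),z)[:,:2])
Q=lambda n,p,z:print(n,'scene\n',ray(c2,T2,g(p),z)[:,:2])
P('hs',[[215,368],[320,383],[308,427],[210,410]],.028)
Q('hs',[[425,183],[507,183],[515,210],[415,208]],.028)
Q('hs base',[[417,233],[503,234]],0)
P('cap',[[287,179]],.054); Q('cap',[[523,324]],.054)
Q('capbase',[[502,370]],0)
P('riser',[[68,40],[457,28],[452,562],[38,575]],.066)
Q('riser',[[255,88],[558,48],[775,388],[432,458]],.066)
P('mat',[[493,82],[732,77],[740,568],[490,573]],.001)
Q('mat',[[30,168],[228,140],[377,482],[148,528]],.001)
P('jawtips',[[680,108],[640,252]],.023)
Q('jawtips',[[185,348],[187,470]],.023)
print('shaft',ray(c,T,[[314,212],[360,221]],.02)[:,:2])
# shaft dir by mask
for n,C,TT in (('top',c,T),('scene',c2,T2)):
    get_image(n); m=cut_out(n,'reacher')
    if m:
        v,u=np.nonzero(m[0]['mask']); w=ray(C,TT,np.c_[u,v],.02)[:,:2]; print(n,m[0]['conf'],len(u),w.min(0),w.max(0))
        np.save('m_'+n,w)
    print([(round(d['conf'],2),world(TT,d['at'])) for d in search_frame(n,'heatsink')[:2]])
    print([(round(d['conf'],2),world(TT,d['at'])) for d in mark_of(n,'squeeze')[:2]],[(round(d['conf'],2),world(TT,d['at'])) for d in mark_of(n,'jaw_mouth')[:2]])
```

```text
hs 
 [[0.444  0.3781]
 [0.4324 0.3077]
 [0.4036 0.3145]
 [0.4163 0.38  ]]
hs scene
 [[0.4088 0.3277]
 [0.4209 0.3925]
 [0.4487 0.3868]
 [0.4321 0.3098]]
hs base scene
 [[0.4345 0.3181]
 [0.4485 0.3858]]
cap 
 [[0.5662 0.3265]]
cap scene
 [[0.5713 0.329 ]]
capbase scene
 [[0.5722 0.3302]]
riser 
 [[0.6619 0.4723]
 [0.664  0.2125]
 [0.3151 0.2076]
 [0.3134 0.4686]]
riser scene
 [[0.3202 0.2105]
 [0.3194 0.4717]
 [0.6652 0.4731]
 [0.6696 0.2162]]
mat 
 [[0.642  0.2025]
 [0.6415 0.0344]
 [0.3053 0.0312]
 [0.3057 0.1979]]
mat scene
 [[0.3099 0.0354]
 [0.31   0.2016]
 [0.6447 0.2039]
 [0.6476 0.0391]]
jawtips 
 [[0.6152 0.0684]
 [0.516  0.0956]]
jawtips scene
 [[0.5231 0.0987]
 [0.6215 0.0711]]
shaft [[ 0.5314 -0.0368]
 [ 0.4984 -0.1854]]
top 0.68 1024 [ 0.4641 -0.3003] [0.6106 0.0873]
[(0.16, array([0.5142, 0.0447, 0.0179]))]
[(0.57, array([ 0.5382, -0.2586,  0.0118]))] [(0.91, array([0.5647, 0.0786, 0.0101])), (0.33, array([ 0.5362, -0.2545,  0.012 ]))]
scene 0.72 2018 [ 0.4592 -0.3073] [0.6237 0.0988]
[]
[(0.81, array([ 0.5361, -0.2595,  0.012 ]))] [(0.95, array([0.5623, 0.0794, 0.0153])), (0.54, array([ 0.5387, -0.2583,  0.0133]))]
```

```bash
cat >> h.py <<'E'
def go(x,y,z,head):
    """shift in tool axes after turning, turn about tool x (deg); head = heading of reacher +x from world +y toward +x, deg"""
    o=ctrl.get_obs(); M=R.from_rotvec(o['tool_rot']).as_matrix(); h=np.radians(head)
    best=None
    for s in (1,-1):
        yv=s*np.array([np.sin(h),np.cos(h),0]); xv=np.array([0,0,-1.])
        D=np.c_[xv,yv,np.cross(xv,yv)]; rv=np.degrees(R.from_matrix(M.T@D).as_rotvec())
        if best is None or np.linalg.norm(rv)<np.linalg.norm(best[0]): best=(rv,D,s)
    rv,D,s=best; d=np.array([x,y,z])-o['tool_pos']
    print('t',o['t'],'pos',o['tool_pos'],'open',o['opening'],'F',o['contact_force'],'q6',o['q'][5])
    print('turn deg',rv,'sign',s,'| shift in present axes',M.T@d*1000,'| after turn',D.T@d*1000,'mm')
E
python3 - <<'E'
from h import *
go(.5365,-.258,.20,14)
E
```

```text
t 1.7 pos [ 0.1393 -0.6092  0.2313] open 0.0854204517393177 F [-0.4306 -0.4256  0.1   ] q6 -0.11901448014875564
turn deg [26.8813  0.0002  0.0037] sign -1 | shift in present axes [  31.2799 -253.8498 -465.4839] | after turn [  31.2585 -436.8878 -300.4087] mm
```

{"fn": "arm_command", "kwargs": {
  "plan": [
    [[0, 0, 0, 6.72, 0, 0, 0.0854], [0, 0, 0, 6.72, 0, 0, 0.0854], [0, 0, 0, 6.72, 0, 0, 0.0854], [0, 0, 0, 6.72, 0, 0, 0.0854], [0.002, -0.031, -0.0215, 0, 0, 0, 0.0854], [0.002, -0.031, -0.0215, 0, 0, 0, 0.0854], [0.002, -0.031, -0.0215, 0, 0, 0, 0.0854], [0.002, -0.031, -0.0215, 0, 0, 0, 0.0854], [0.002, -0.031, -0.0215, 0, 0, 0, 0.0854], [0.002, -0.031, -0.0215, 0, 0, 0, 0.0854], [0.002, -0.031, -0.0215, 0, 0, 0, 0.0854], [0.002, -0.031, -0.0215, 0, 0, 0, 0.0854], [0.002, -0.031, -0.0215, 0, 0, 0, 0.0854], [0.002, -0.031, -0.0215, 0, 0, 0, 0.0854], [0.002, -0.031, -0.0215, 0, 0, 0, 0.0854], [0.002, -0.031, -0.0215, 0, 0, 0, 0.0854]]
  ],
  "squeeze": 20
}}

```text
t: 3.03
tool_pos: [0.4969, -0.3136, 0.2074]
tool_rot: [-2.075, 0.304, 2.07]
contact_force: [0.7, -0.9, -0.5]
opening: 0.0854
```

Run:
```python
from h import *
go(.5365,-.258,.20,14)
c,T=cw('wrist'); im=get_image('wrist'); save(im,'w1'); print(T)
for t in ['squeeze','reacher','jaw_mouth']: print(t,[(round(d['conf'],2),world(T,d['at'])) for d in mark_of('wrist',t)[:2]])
```

```text
t 3.0333 pos [ 0.4969 -0.3136  0.2074] open 0.08542787697716661 F [ 0.7233 -0.8764 -0.4878] q6 1.1677301111681577
turn deg [-2.2481 -0.2124 -0.3978] sign -1 | shift in present axes [  7.0742 -64.5402 -22.3984] | after turn [  7.4312 -63.561  -24.9388] mm
[[-0.2792 -0.9127 -0.2985  0.5732]
 [-0.9602  0.2679  0.0792 -0.3343]
 [ 0.0076  0.3087 -0.9511  0.3497]
 [ 0.      0.      0.      1.    ]]
squeeze [(0.85, array([ 0.5322, -0.2545,  0.0154])), (0.75, array([0.4749, 0.1192, 0.0001]))]
reacher [(0.86, array([ 0.5329, -0.2565, -0.0006]))]
jaw_mouth []
```

View pics/w1.png

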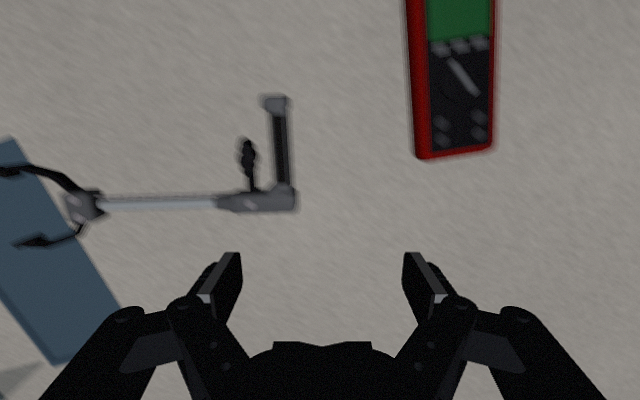

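{"fn": "arm_command", "kwargs": {
  "plan": [
    [[0, 0, 0, -2.2, -0.2, -0.4, 0.0854], [0.014, -0.0155, -0.006, 0, 0, 0, 0.0854], [0.014, -0.0155, -0.006, 0, 0, 0, 0.0854], [0.014, -0.0155, -0.006, 0, 0, 0, 0.0854], [0.014, -0.0155, -0.006, 0, 0, 0, 0.0854], [0, 0, 0, 0, 0, 0, 0.0854], [0, 0, 0, 0, 0, 0, 0.0854]]
  ]
}}

```text
t: 3.82
tool_pos: [0.5308, -0.2679, 0.1519]
tool_rot: [-2.09, 0.273, 2.086]
contact_force: [-0.4, -0.2, 0.4]
opening: 0.0854
```

Run:
```python
from h import *
go(.5345,-.257,.005,14)
c,T=cw('wrist'); im=get_image('wrist'); save(im,'w2'); np.save('w2T',T)
for t in ['squeeze','reacher','jaw_mouth']: print(t,[(round(d['conf'],2),world(T,d['at'])) for d in mark_of('wrist',t)[:2]])
```

```text
t 3.8167 pos [ 0.5308 -0.2679  0.1519] open 0.08535504365205628 F [-0.3509 -0.1655  0.4251] q6 1.2362535496394162
turn deg [-0.6113 -0.1333 -0.3017] sign -1 | shift in present axes [146.8109 -12.2632  -0.46  ] | after turn [146.8718 -11.4825  -0.9283] mm
squeeze [(0.79, array([ 0.5326, -0.2537,  0.0113]))]
reacher [(0.98, array([ 0.5366, -0.2569, -0.0027]))]
jaw_mouth []
```

View pics/w2.png

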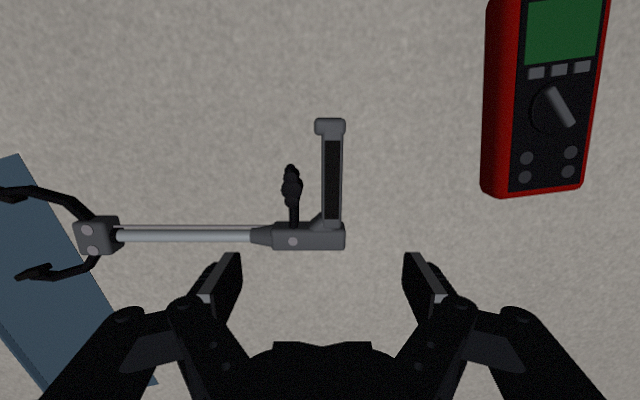

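The wrist view shows the shaft from (120,236) to (250,237), the grip's back edge at u≈344 (v from 135 to 222), and the trigger at (291,185) with its tip at (291,165).

Run:
```python
from h import *
c,_=cw('wrist'); T=np.load('w2T.npy')
w=ray(c,T,[[120,236],[250,237]],.021)[:,:2]; d=w[1]-w[0]; print('shaft',w,'head',np.degrees(np.arctan2(-d[0],-d[1])))
b=ray(c,T,[[344,135],[343,215]],.026)[:,:2]; d=b[1]-b[0]; print('back',b,'head',np.degrees(np.arctan2(d[1],-d[0])))
print('endgrip',ray(c,T,[[330,118]],.028)[0,:2])
print('trigtip',ray(c,T,[[291,164]],.022)[0,:2],'trigfront',ray(c,T,[[282,188]],.022)[0,:2])
for hd in (13,14,15):
    h=np.radians(hd); x=np.array([np.sin(h),np.cos(h)]); y=np.array([-x[1],x[0]])
    print(hd,'origin from shaft/back',y*((w@y).mean()-.055)+x*((b@x).mean()+.031))
    print((w@y), b@x, x@ray(c,T,[[282,188]],.022)[0,:2], y@ray(c,T,[[291,164]],.022)[0,:2])
```

```text
shaft [[ 0.5358 -0.0454]
 [ 0.4992 -0.1804]] head 15.147628725973647
back [[ 0.5788 -0.3024]
 [ 0.5005 -0.283 ]] head 13.90067763122903
endgrip [ 0.5971 -0.2933]
trigtip [ 0.5643 -0.2458] trigfront [ 0.5431 -0.23  ]
13 origin from shaft/back [ 0.5398 -0.2609]
[-0.5323 -0.527 ] [-0.1644 -0.1632] -0.10192059124362213 -0.6051206786591539
14 origin from shaft/back [ 0.5375 -0.2602]
[-0.5308 -0.528 ] [-0.1534 -0.1535] -0.09176700774587737 -0.6069922394304713
15 origin from shaft/back [ 0.5352 -0.2594]
[-0.5293 -0.5289] [-0.1423 -0.1438] -0.08158547112860629 -0.6086789044855925
```

{"fn": "arm_command", "kwargs": {
  "plan": [
    [[0, -0.0104, -0.0027, 0, -0.13, -0.3, 0.0854], [0.03, 0, 0, 0, 0, 0, 0.0854], [0.03, 0, 0, 0, 0, 0, 0.0854], [0.03, 0, 0, 0, 0, 0, 0.0854], [0.03, 0, 0, 0, 0, 0, 0.0854], [0, 0, 0, 0, 0, 0, 0.0854]]
  ]
}}

```text
t: 4.52
tool_pos: [0.544, -0.2634, 0.0397]
tool_rot: [-2.106, 0.28, 2.064]
contact_force: [-0.7, 1.2, -1.9]
opening: 0.0855
```

Run:
```python
from h import *
go(.536,-.2585,.005,14.5)
```

```text
t 4.5167 pos [ 0.544  -0.2634  0.0397] open 0.08552333615316075 F [-0.7489  1.1671 -1.8928] q6 1.2550338524079612
turn deg [-0.4256 -1.1815 -0.2487] sign -1 | shift in present axes [34.4764 -2.8678  9.6666] | after turn [34.6804 -2.7868  8.9325] mm
```

{"fn": "arm_command", "kwargs": {
  "plan": [
    [[0, -0.0028, 0.009, -0.4, -1.2, -0.25, 0.0854], [0.012, 0, 0, 0, 0, 0, 0.0854], [0.012, 0, 0, 0, 0, 0, 0.0854], [0.007, 0, 0, 0, 0, 0, 0.0854], [0, 0, 0, 0, 0, 0, 0.0854]]
  ]
}}

```text
t: 4.93
tool_pos: [0.5389, -0.2597, 0.0126]
tool_rot: [-2.093, 0.268, 2.082]
contact_force: [0.1, -0.4, -0.3]
opening: 0.0855
```

Run:
```python
from h import *
go(.536,-.2585,.005,14.5)
```

```text
t 4.9333 pos [ 0.5389 -0.2597  0.0126] open 0.08553628245235462 F [ 0.1489 -0.4323 -0.2534] q6 1.2503312888729312
turn deg [-0.0029 -0.3249 -0.0979] sign -1 | shift in present axes [ 7.5642 -0.4529  3.1641] | after turn [ 7.5828 -0.4401  3.1211] mm
```

{"fn": "arm_command", "kwargs": {
  "plan": [
    [[0.0076, 0, 0.003, 0, -0.3, -0.1, 0.0854], [0, 0, 0, 0, 0, 0, 0.0854], [0, 0, 0, 0, 0, 0, 0.02], [0, 0, 0, 0, 0, 0, 0.02], [0, 0, 0, 0, 0, 0, 0.02], [0, 0, 0, 0, 0, 0, 0.02], [0, 0, 0, 0, 0, 0, 0.02], [0, 0, 0, 0, 0, 0, 0.02]]
  ],
  "squeeze": 30
}}

```text
t: 5.6
tool_pos: [0.5394, -0.2635, 0.0109]
tool_rot: [-2.099, 0.273, 2.081]
contact_force: [-0.2, -0.2, -1.3]
opening: 0.0442
```

Run:
```python
from h import *
go(.536,-.2585,.005,10.7)
im=get_image('wrist'); save(im,'w3'); c,T=cw('wrist')
save(im,'w3'); np.save('w3T',T)
```

```text
t 5.6 pos [ 0.5394 -0.2635  0.0109] open 0.044189425231388926 F [-0.1535 -0.1723 -1.3221] q6 1.248204172063878
turn deg [-3.7893 -0.5106 -0.3618] sign -1 | shift in present axes [ 5.7941 -3.9815  4.6034] | after turn [ 5.8597 -4.2386  4.2795] mm
```

View pics/w3.png

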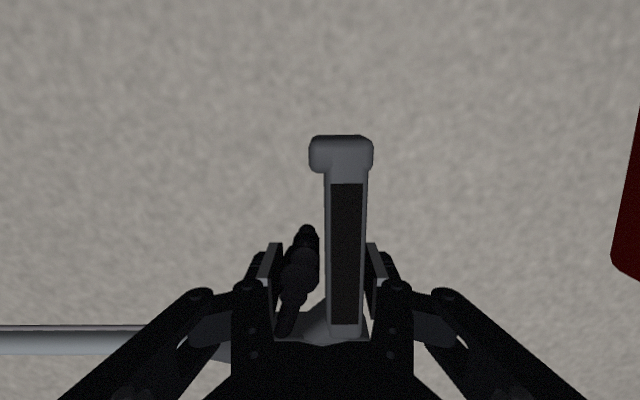

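Both fingers hold the grip and trigger at an opening of 44 mm, so the trigger is fully squeezed and the jaws are shut. I'll slide the reacher to a position in front of the riser.

{"fn": "arm_command", "kwargs": {
  "plan": [
    [[0, 0, 0, -1.3, -0.25, -0.2, 0.02], [0, 0, 0.006, -1.3, -0.25, -0.2, 0.02], [0, -0.006, 0.012, -1.2, 0, 0, 0.02], [0, -0.007, 0.0185, 0, 0, 0, 0.02], [0, -0.007, 0.0185, 0, 0, 0, 0.02], [0, -0.007, 0.0185, 0, 0, 0, 0.02], [0, -0.007, 0.0185, 0, 0, 0, 0.02], [0, -0.007, 0.0185, 0, 0, 0, 0.02], [0, -0.007, 0.0185, 0, 0, 0, 0.02], [0, -0.007, 0.0185, 0, 0, 0, 0.02], [0, -0.006, 0.012, 0, 0, 0, 0.02], [0, 0, 0.005, 0, 0, 0, 0.02], [0, 0, 0, 0, 0, 0, 0.02]]
  ]
}}

```text
t: 6.73
tool_pos: [0.3879, -0.1709, 0.01]
tool_rot: [-2.143, 0.189, 2.115]
contact_force: [0.3, -1.0, -1.1]
opening: 0.0441
```

Run:
```python
from h import *
go(.3874,-.172,.009,10.7)
for n in ('top','scene'):
    im=get_image(n); save(im,n+'2'); c,T=cw(n)
    for t in ['squeeze','reacher','jaw_mouth','jaw_l','heatsink']: print(n,t,[(round(d['conf'],2),world(T,d['at'])) for d in mark_of(n,t)[:2]])
a=cv2.imread('pics/top2.png')[160:290,160:390]; cv2.imwrite('pics/top2c.png',cv2.convertScaleAbs(cv2.resize(a,None,fx=3.4,fy=3.4,interpolation=cv2.INTER_CUBIC),alpha=1.5))
b=cv2.imread('pics/scene2.png')[95:235,205:530]; cv2.imwrite('pics/scene2c.png',cv2.convertScaleAbs(cv2.resize(b,None,fx=2.4,fy=2.4,interpolation=cv2.INTER_CUBIC),alpha=1.5))
```

```text
t 6.7333 pos [ 0.3879 -0.1709  0.01  ] open 0.04407249385825505 F [ 0.2661 -0.9789 -1.1066] q6 1.1490267810049146
turn deg [ 0.5873 -0.7467  0.0549] sign -1 | shift in present axes [0.9724 1.203  0.2574] | after turn [0.9768 1.2046 0.2324] mm
top squeeze [(0.98, array([ 0.3901, -0.1594,  0.0118]))]
top reacher [(0.9, array([ 0.3863, -0.1623, -0.0022]))]
top jaw_mouth [(0.97, array([0.3844, 0.1744, 0.0157]))]
top jaw_l [(0.54, array([ 0.3605,  0.0833, -0.0021])), (0.51, array([ 0.3818,  0.0783, -0.001 ]))]
top heatsink []
scene squeeze [(0.64, array([ 0.3893, -0.1617,  0.0159]))]
scene reacher [(0.67, array([ 0.3869, -0.1588,  0.0052]))]
scene jaw_mouth [(0.96, array([0.3845, 0.1729, 0.0166]))]
scene jaw_l [(0.6, array([0.3583, 0.0768, 0.0001])), (0.52, array([0.3793, 0.0767, 0.0015]))]
scene heatsink []
```

View pics/top2c.png

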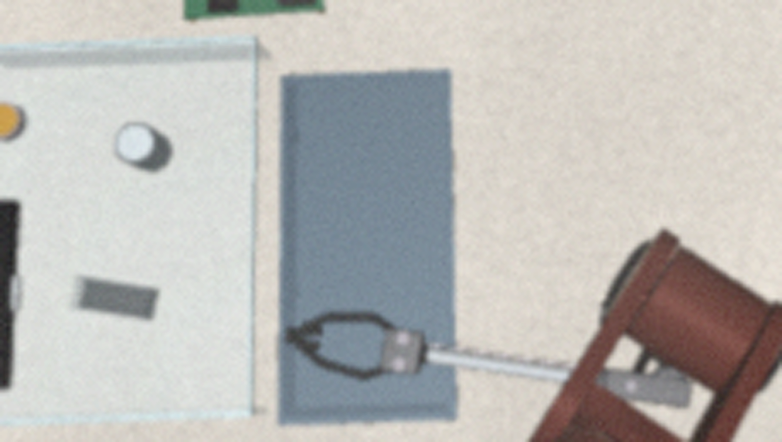

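The jaws are shut just in front of the riser, tip at crop (290,335), and the shaft points almost at the heat sink at (117,298). It needs about 1.7° more heading, so I'll turn while it is firmly held and then open the jaws.

{"fn": "arm_command", "kwargs": {
  "plan": [
    [[0, 0, 0, 0.9, -0.4, 0, 0.02], [0, 0, 0, 0.9, -0.4, 0, 0.02], [0, 0, 0, 0, 0, 0, 0.059], [0, 0, 0, 0, 0, 0, 0.059], [0, 0, 0, 0, 0, 0, 0.059], [0, 0, 0, 0, 0, 0, 0.059], [0, 0, 0, 0, 0, 0, 0.059]]
  ]
}}

```text
t: 7.92
tool_pos: [0.3892, -0.1719, 0.0097]
tool_rot: [-2.11, 0.225, 2.11]
contact_force: [-0.7, 0.2, -1.4]
opening: 0.0591
```

Run:
```python
from h import *
go(.3874,-.172,.009,11.8)
for n in ('top','scene'):
    im=get_image(n); save(im,n+'3'); c,T=cw(n)
    for t in ['squeeze','reacher','jaw_mouth']: print(n,t,[(round(d['conf'],2),world(T,d['at'])) for d in mark_of(n,t)[:2]])
a=cv2.imread('pics/top3.png')[180:290,160:390]; cv2.imwrite('pics/top3c.png',cv2.convertScaleAbs(cv2.resize(a,None,fx=3.4,fy=3.4,interpolation=cv2.INTER_CUBIC),alpha=1.5))
```

```text
t 7.9167 pos [ 0.3892 -0.1719  0.0097] open 0.05910274649474969 F [-0.7146  0.219  -1.4152] q6 1.1920881745847707
turn deg [-0.3318  0.0187 -0.0299] sign -1 | shift in present axes [0.6835 0.4871 1.7448] | after turn [0.6827 0.4774 1.7478] mm
top squeeze [(0.79, array([ 0.3883, -0.1671,  0.0137]))]
top reacher [(0.67, array([ 0.3874, -0.1688,  0.0013]))]
top jaw_mouth [(0.96, array([0.3993, 0.1677, 0.0126]))]
scene squeeze [(0.88, array([ 0.3893, -0.1704,  0.0156]))]
scene reacher [(0.98, array([ 0.3881, -0.1678,  0.0052]))]
scene jaw_mouth [(0.77, array([0.3998, 0.169 , 0.0179]))]
```

View pics/top3c.png

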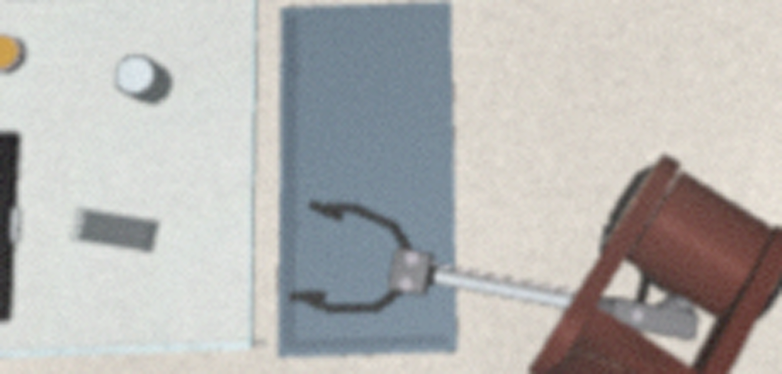

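The jaws are open, with tips at crop (312,207) and (293,296). Their axis points about 10 mm to the +x side of the heat sink, so I'll turn back 1° and advance 100 mm, short of the heat sink, then check.

{"fn": "arm_command", "kwargs": {
  "plan": [
    [[0, 0, 0, -0.5, 0, 0, 0.059], [0, -0.004, 0, -0.5, 0, 0, 0.059], [0, -0.012, 0, 0, 0, 0, 0.059], [0, -0.014, 0, 0, 0, 0, 0.059], [0, -0.014, 0, 0, 0, 0, 0.059], [0, -0.014, 0, 0, 0, 0, 0.059], [0, -0.014, 0, 0, 0, 0, 0.059], [0, -0.014, 0, 0, 0, 0, 0.059], [0, -0.01, 0, 0, 0, 0, 0.059], [0, -0.004, 0, 0, 0, 0, 0.059], [0, 0, 0, 0, 0, 0, 0.059]]
  ]
}}

```text
t: 9.23
tool_pos: [0.4099, -0.0689, 0.0104]
tool_rot: [-2.124, 0.205, 2.12]
contact_force: [1.4, -0.5, -3.3]
opening: 0.0591
```

Run:
```python
from h import *
go(.408,-.075,.009,10.5)
for n in ('top','scene'):
    im=get_image(n); save(im,n+'4'); c,T=cw(n)
    for t in ['squeeze','reacher','jaw_mouth']: print(n,t,[(round(d['conf'],2),world(T,d['at'])) for d in mark_of(n,t)[:2]])
a=cv2.imread('pics/top4.png')[180:290,160:390]; cv2.imwrite('pics/top4c.png',cv2.convertScaleAbs(cv2.resize(a,None,fx=3.4,fy=3.4,interpolation=cv2.INTER_CUBIC),alpha=1.5))
```

```text
t 9.2333 pos [ 0.4099 -0.0689  0.0104] open 0.059140188003017104 F [ 1.4057 -0.5095 -3.2969] q6 1.416945326471161
turn deg [-0.4168 -0.1164 -0.1017] sign -1 | shift in present axes [1.3799 6.3088 0.6992] | after turn [1.3702 6.306  0.7423] mm
top squeeze [(0.67, array([ 0.4094, -0.0655,  0.0163]))]
top reacher [(0.71, array([ 0.4101, -0.0677,  0.    ])), (0.64, array([ 0.5635, -0.4842, -0.0013]))]
top jaw_mouth []
scene squeeze [(0.91, array([ 0.4089, -0.068 ,  0.0183])), (0.39, array([0.4941, 0.3425, 0.0016]))]
scene reacher [(0.84, array([ 0.41  , -0.0689,  0.0074]))]
scene jaw_mouth [(0.83, array([0.41  , 0.2691, 0.0149]))]
```

View pics/top4c.png

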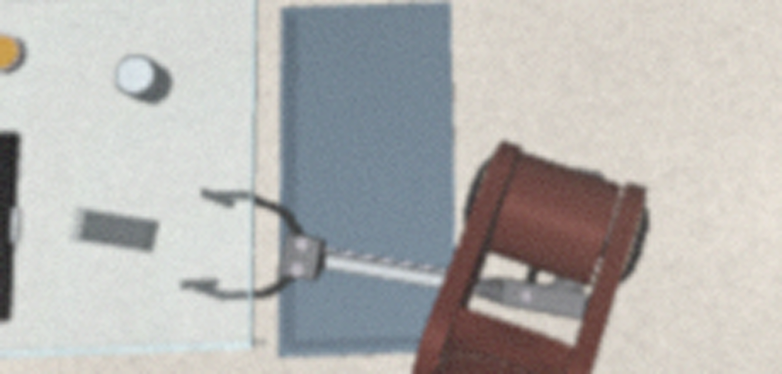

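Jaws centred: the tip midpoint is at crop (195,239), and extending the axis passes within about 4 mm of the heat-sink centre at (117,230). I'll advance another 83 mm and squeeze.

{"fn": "arm_command", "kwargs": {
  "plan": [
    [[0, -0.006, 0, 0, 0, 0, 0.059], [0, -0.012, 0, 0, 0, 0, 0.059], [0, -0.014, 0, 0, 0, 0, 0.059], [0, -0.014, 0, 0, 0, 0, 0.059], [0, -0.014, 0, 0, 0, 0, 0.059], [0, -0.012, 0, 0, 0, 0, 0.059], [0, -0.008, 0, 0, 0, 0, 0.059], [0, -0.003, 0, 0, 0, 0, 0.059], [0, 0, 0, 0, 0, 0, 0.059]]
  ]
}}

```text
t: 10.38
tool_pos: [0.4274, 0.0146, 0.0107]
tool_rot: [-2.122, 0.214, 2.115]
contact_force: [-0.4, -0.1, -1.5]
opening: 0.0592
```

Run:
```python
from h import *
go(.425,.012,.009,10.5)
for n in ('top','scene'):
    im=get_image(n); save(im,n+'5'); c,T=cw(n)
    for t in ['squeeze','jaw_mouth']: print(n,t,[(round(d['conf'],2),world(T,d['at'])) for d in mark_of(n,t)[:2]])
a=cv2.imread('pics/top5.png')[180:290,160:360]; b=cv2.imread('pics/scene5.png')[95:205,330:530]
cv2.imwrite('pics/c5.png',cv2.convertScaleAbs(cv2.resize(np.vstack([a,b]),None,fx=2.7,fy=2.7,interpolation=cv2.INTER_CUBIC),alpha=1.5))
```

```text
t 10.3833 pos [0.4274 0.0146 0.0107] open 0.05915054171579368 F [-0.3586 -0.1324 -1.5433] q6 1.632014800946443
turn deg [-0.8646 -0.2087 -0.1436] sign -1 | shift in present axes [1.7235 2.979  1.8423] | after turn [1.7229 2.9552 1.8808] mm
top squeeze [(0.87, array([0.4266, 0.0157, 0.0164]))]
top jaw_mouth []
scene squeeze [(0.63, array([0.4243, 0.0176, 0.0187]))]
scene jaw_mouth []
```

View pics/c5.png

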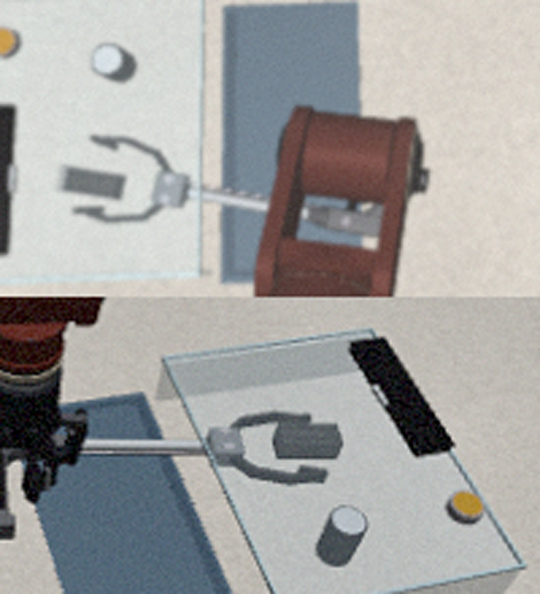

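The heat sink (top part: 62–125, 183) sits between the jaws, whose tips at (93,138) and (75,212) lie just past its middle. Now I'll squeeze.

{"fn": "arm_command", "kwargs": {
  "plan": [
    [[0, 0, 0, 0, 0, 0, 0.02], [0, 0, 0, 0, 0, 0, 0.02], [0, 0, 0, 0, 0, 0, 0.02], [0, 0, 0, 0, 0, 0, 0.02], [0, 0, 0, 0, 0, 0, 0.02], [0, 0, 0, 0, 0, 0, 0.02], [0, 0, 0, 0, 0, 0, 0.02], [0, 0, 0, 0, 0, 0, 0.02], [0, 0, 0, 0, 0, 0, 0.02], [0, 0, 0, 0, 0, 0, 0.02]]
  ],
  "squeeze": 35
}}

```text
t: 11.52
tool_pos: [0.4269, 0.0132, 0.011]
tool_rot: [-2.118, 0.215, 2.113]
contact_force: [-0.2, 0.3, -1.5]
opening: 0.0488
```

Run:
```python
from h import *
go(.425,.012,.009,10.5)
for n in ('top','scene'): save(get_image(n),n+'6')
a=cv2.imread('pics/top6.png')[180:290,160:360]; b=cv2.imread('pics/scene6.png')[95:205,330:530]
cv2.imwrite('pics/c6.png',cv2.convertScaleAbs(cv2.resize(np.vstack([a,b]),None,fx=2.7,fy=2.7,interpolation=cv2.INTER_CUBIC),alpha=1.5))
```

```text
t 11.5167 pos [0.4269 0.0132 0.011 ] open 0.048805039502547366 F [-0.1754  0.2504 -1.5409] q6 1.6301362316494503
turn deg [-1.0528 -0.1386 -0.0631] sign -1 | shift in present axes [1.9485 1.5405 1.6767] | after turn [1.9509 1.5116 1.7   ] mm
```

View pics/c6.png

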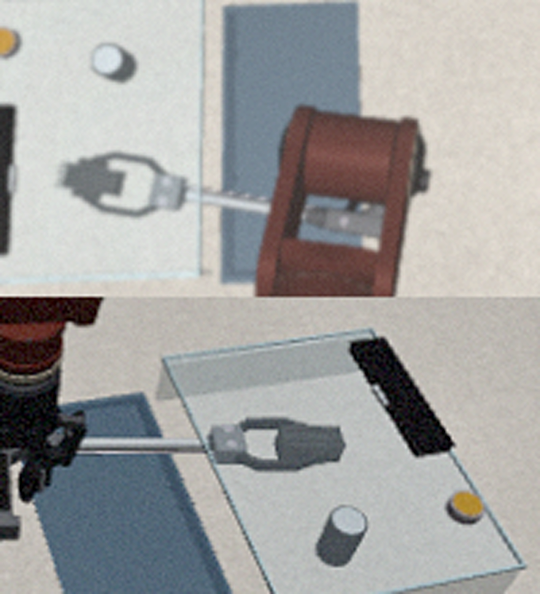

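The jaws grip the heat sink under the riser: the opening is 48.8 mm against 44 mm when empty. Now I'll draw it straight back.

{"fn": "arm_command", "kwargs": {
  "plan": [
    [[0, 0.004, 0, 0, 0, 0, 0.02], [0, 0.008, 0, 0, 0, 0, 0.02], [0, 0.012, 0, 0, 0, 0, 0.02], [0, 0.014, 0, 0, 0, 0, 0.02], [0, 0.014, 0, 0, 0, 0, 0.02], [0, 0.014, 0, 0, 0, 0, 0.02], [0, 0.014, 0, 0, 0, 0, 0.02], [0, 0.014, 0, 0, 0, 0, 0.02], [0, 0.014, 0, 0, 0, 0, 0.02], [0, 0.014, 0, 0, 0, 0, 0.02], [0, 0.014, 0, 0, 0, 0, 0.02], [0, 0.014, 0, 0, 0, 0, 0.02], [0, 0.014, 0, 0, 0, 0, 0.02], [0, 0.014, 0, 0, 0, 0, 0.02], [0, 0.014, 0, 0, 0, 0, 0.02], [0, 0.012, 0, 0, 0, 0, 0.02], [0, 0.008, 0, 0, 0, 0, 0.02], [0, 0.004, 0, 0, 0, 0, 0.02], [0, 0, 0, 0, 0, 0, 0.02]]
  ]
}}

```text
t: 13.2
tool_pos: [0.3764, -0.2159, 0.0113]
tool_rot: [-2.113, 0.225, 2.105]
contact_force: [-0.1, 0.8, -1.8]
opening: 0.049
```

Run:
```python
from h import *
go(.383,-.218,.009,10.5)
for n in ('top','scene'):
    save(get_image(n),n+'7'); c,T=cw(n)
    for t in ['heatsink','jaw_mouth']: print(n,t,[(round(d['conf'],2),world(T,d['at'])) for d in mark_of(n,t)[:2]])
a=cv2.imread('pics/top7.png')[180:290,200:400]; b=cv2.imread('pics/scene7.png')[95:205,290:490]
cv2.imwrite('pics/c7.png',cv2.convertScaleAbs(cv2.resize(np.vstack([a,b]),None,fx=2.7,fy=2.7,interpolation=cv2.INTER_CUBIC),alpha=1.5))
```

```text
t 13.2 pos [ 0.3764 -0.2159  0.0113] open 0.04897941036104595 F [-0.1243  0.7821 -1.7567] q6 1.088435968864083
turn deg [-1.6974 -0.2263  0.0213] sign -1 | shift in present axes [ 2.2971  0.6279 -6.8456] | after turn [ 2.2704  0.8297 -6.8331] mm
top heatsink [(0.64, array([0.3844, 0.1274, 0.0057])), (0.58, array([ 0.3736, -0.2051,  0.0107]))]
top jaw_mouth [(0.74, array([0.3851, 0.1299, 0.0144]))]
scene heatsink [(0.7, array([0.3821, 0.1262, 0.0017]))]
scene jaw_mouth [(0.83, array([0.3811, 0.1315, 0.0167]))]
```

No more pictures can be viewed. The networks in both cameras put the heat sink at (0.383, 0.127), which is 10 mm and 92 mm from the mat's centre, well inside the limits. I'll let go of the trigger and lift the gripper clear.

{"fn": "arm_command", "kwargs": {
  "plan": [
    [[0, 0, 0, 0, 0, 0, 0.056], [0, 0, 0, 0, 0, 0, 0.06], [0, 0, 0, 0, 0, 0, 0.062], [0, 0, 0, 0, 0, 0, 0.064], [0, 0, 0, 0, 0, 0, 0.07], [0, 0, 0, 0, 0, 0, 0.0854], [0, 0, 0, 0, 0, 0, 0.0854], [0, 0, 0, 0, 0, 0, 0.0854], [0, 0, 0, 0, 0, 0, 0.0854]]
  ]
}}

```text
t: 14.25
tool_pos: [0.3783, -0.2142, 0.0124]
tool_rot: [-2.119, 0.221, 2.106]
contact_force: [0.0, 0.3, 0.8]
opening: 0.0856
```

Run:
```python
from h import *
go(.383,-.218,.009,10.5)
for n in ('top','scene'):
    save(get_image(n),n+'8'); c,T=cw(n)
    for t in ['heatsink','jaw_mouth','squeeze','reacher','mat','riser']: print(n,t,[(round(d['conf'],2),world(T,d['at'])) for d in mark_of(n,t)[:2]])
```

```text
t 14.25 pos [ 0.3783 -0.2142  0.0124] open 0.08555752398853635 F [0.0369 0.3475 0.8457] q6 1.0890573019369219
turn deg [-1.3769 -0.3592 -0.0588] sign -1 | shift in present axes [ 3.4456  2.7993 -5.3398] | after turn [ 3.4093  2.9306 -5.2925] mm
top heatsink [(0.51, array([0.3844, 0.1304, 0.0034]))]
top jaw_mouth [(0.77, array([0.3903, 0.1238, 0.0147]))]
top squeeze [(0.93, array([ 0.3776, -0.2151,  0.0122]))]
top reacher [(0.94, array([ 0.3722, -0.2109, -0.0026]))]
top mat [(0.83, array([0.4755, 0.116 , 0.0017]))]
top riser [(0.65, array([0.491 , 0.3463, 0.0006])), (0.64, array([0.3824, 0.1284, 0.0006]))]
scene heatsink [(0.74, array([0.3846, 0.1275, 0.0034]))]
scene jaw_mouth [(0.9, array([0.3896, 0.1221, 0.0159]))]
scene squeeze [(0.92, array([ 0.3805, -0.212 ,  0.0178]))]
scene reacher [(0.86, array([ 0.3772, -0.2156,  0.0055]))]
scene mat [(0.56, array([0.4724, 0.1188, 0.003 ]))]
scene riser [(0.66, array([0.4922, 0.3434, 0.0025]))]
```

{"fn": "arm_command", "kwargs": {
  "plan": [
    [[-0.006, 0, 0, 0, 0, 0, 0.0854], [-0.01, 0, 0, 0, 0, 0, 0.0854], [-0.015, 0, 0, 0, 0, 0, 0.0854], [-0.02, 0, 0, 0, 0, 0, 0.0854], [-0.03, 0, 0, 0, 0, 0, 0.0854], [-0.03, 0, 0, 0, 0, 0, 0.0854], [-0.03, 0, 0, 0, 0, 0, 0.0854], [-0.015, 0, 0, 0, 0, 0, 0.0854], [0, 0, 0, 0, 0, 0, 0.0854], [0, 0, 0, 0, 0, 0, 0.0854]]
  ]
}}

```text
t: 15.78
tool_pos: [0.3764, -0.2129, 0.1818]
tool_rot: [-2.122, 0.223, 2.105]
contact_force: [0.8, -0.3, -1.3]
opening: 0.0854
```

Run:
```python
from h import *
go(.383,-.218,.15,10.5)
for n in ('top','scene','wrist'):
    c,T=cw(n); save(get_image(n),n+'9')
    for t in ['heatsink','jaw_mouth','squeeze','reacher','capacitor']: print(n,t,[(round(d['conf'],2),world(T,d['at'])) for d in mark_of(n,t)[:2]])
    m=cut_out(n,'heatsink')
    if m: v,u=np.nonzero(m[0]['mask']); print('hs mask',len(u), ray(c,T,[[u.mean(),v.mean()]],.02)[0])
# change in the pictures near multimeter, board, capacitor (top)
a,b=[cv2.imread(f'pics/top{i}.png').astype(int) for i in (1,9)]
for n,(u0,u1,v0,v1) in dict(mm=(434,470,167,230),board=(210,258,136,168),cap=(188,215,190,215)).items():
    print(n,abs(a[v0:v1,u0:u1]-b[v0:v1,u0:u1]).mean())
```

```text
t 15.7833 pos [ 0.3764 -0.2129  0.1818] open 0.08542560282650384 F [ 0.8364 -0.3297 -1.325 ] q6 1.0890816219585253
turn deg [-1.3675 -0.4627 -0.117 ] sign -1 | shift in present axes [31.8666  3.5367 -7.2429] | after turn [31.7999  3.7766 -7.4126] mm
top heatsink [(0.71, array([0.3833, 0.1299, 0.0006]))]
top jaw_mouth [(0.71, array([0.3921, 0.1251, 0.0135]))]
top squeeze [(0.72, array([ 0.3771, -0.2125,  0.0114])), (0.36, array([ 0.3736, -0.2141, -0.0024]))]
top reacher [(0.61, array([ 0.3746, -0.2124, -0.0034]))]
top capacitor [(0.38, array([ 0.3859,  0.0242, -0.0009]))]
hs mask 198 [0.3857 0.1273 0.02  ]
scene heatsink [(0.81, array([0.3829, 0.129 , 0.0009])), (0.33, array([0.4735, 0.1174, 0.0031]))]
scene jaw_mouth [(0.69, array([0.3893, 0.1236, 0.0158])), (0.31, array([0.4746, 0.1192, 0.0023]))]
scene squeeze [(0.93, array([ 0.3776, -0.2122,  0.0127]))]
scene reacher [(0.68, array([ 0.3748, -0.2138,  0.0035]))]
scene capacitor []
hs mask 385 [0.3893 0.1253 0.02  ]
wrist heatsink [(0.56, array([ 0.3843,  0.1255, -0.0026]))]
wrist jaw_mouth []
wrist squeeze [(0.61, array([ 0.372 , -0.2099,  0.014 ]))]
wrist reacher [(0.72, array([ 0.3777, -0.2119, -0.0016]))]
wrist capacitor []
hs mask 2261 [0.3866 0.1195 0.02  ]
mm 4.165931804820694
board 4.495225694444445
cap 5.896296296296296
```

```bash
python3 -c "
from h import *
print(finish_job())"
```

```text
the job is handed in; nothing more can be done
None
```

I drew the heat sink out from under the riser with the reacher, and it now lies on the mat. I let go of the trigger, left the reacher on the bench, lifted the gripper clear and handed the job in at about 16 s. The job reports no verdict.

**Last checks, after letting go and lifting clear:**
- **Heat sink:** all three cameras agree within about 5 mm that it is near (0.384, 0.128). That is about 10 mm and 90 mm from the mat's centre, against limits of 52 mm and 150 mm.
- **Reacher:** it lies at about (0.375, −0.213), with its origin found within a few mm of bench height. The gripper is open and at z = 0.18 m.
- **Multimeter, board and capacitor:** comparing the first and last top pictures around each showed only small differences (4–6 grey levels), so I take them as unmoved. The networks did not reliably find the capacitor, so its position rests on that comparison.
- **Not checked directly:** I had used all 12 picture views, so I did not see the final scene. I also did not measure the trigger angle; I take it as released because the fingers opened to 85 mm, past the trigger's 62 mm.
- **Pad forces:** these could not be measured. The grip showed in the finger opening (48.8 mm holding the heat sink, 44 mm empty), and it stayed there throughout the draw.

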